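# Load a fresh reagent pack from the covered tray

### The arm

A 6-joint arm with a two-finger parallel gripper is mounted at the origin on the work surface. World frame = base frame: x ahead of the robot, y to its left, z up, the work surface at z = 0. Lengths are in m, angles in rad, forces in N, time in s.
With the tool pointing down it reaches from about 0.325 to 0.85 m from the base axis. Payload 4.4 kg.
Tool frame: the origin (TCP) lies on the centre line of the jaws, within the pads' length; the fingertips stand 22 mm ahead of it and the grasp point (between the pads) lies 3 mm ahead of it; z points along the fingers, y is the line along which they close (so a half turn about z gives the same grasp; the last joint's range is limited). The gripper opens to 94 mm and grips with 3 to 60 N. Pads are 16 mm wide; open, the fingers measure 119 mm over their backs; the gripper's body (75 mm by 177 mm) begins 78 mm behind the grasp point.
Start: joints at [0.959, 0.207, 1.542, -0, 1.393, -0.15], TCP at [0.256, 0.515, 0.227] pointing down, gripper open.
Joint ranges: [-2.73, 2.73], [-0.86, 2.22], [0.23, 2.46], [-1.11, 4.25], [0.08, 2.63], [-2.82, 2.82]. Speed limits (rad/s): [2.79, 2.79, 3.14, 3.14, 3.14, 3.14].

### API

Orientations are given as a unit quaternion [w, x, y, z].
In Python, from workcell import bot gives the robot as it stands.
- The arm moves only by the tool apply_moves, never from a script. Its argument "moves" is a list of rows, each a list of 7 numbers: the shift along the tool's x, y, z in cm, then the turn, a rotation vector about the tool's x, y, z in degrees, then the opening in per cent of the stroke, from 0 (shut) to 100 (fully open). A call has exactly 10 rows; each row shifts and turns the commanded pose from where the row before left it, along the tool's axes as they then stand; what a row does not reach is not made up. A row lasts 1/12 s, in which the tool goes at most 41.7 mm and 7.16 degrees, less where a joint would pass 70% of its speed; a pose out of reach is approached as far as the arm can. A call with a gripper value outside its range is refused whole. The fingers move at their own pace and stop on an object; "grip_force" is the grip in N (left out, the last holds). Time passes only in rows, so rows that do not move let the fingers close, or fill a call up. It gives the time, the measured TCP pose, the force, the opening and the grip force at its end, in the units of the state.
- bot.get_state(): the state, without advancing time (a new reading comes with each control period).
- bot.snapshot(name): name is "scene" or "top"; returns (picture, depth): 384x512x3 uint8, blue, green, red; 384x512 float32, m along the optical axis (not along the pixel's ray), 0 where there is no reading.
- bot.get_calibration(name): a dict with "fx", "fy", "cx", "cy" (pixels), "k1" (the pictures are not rectified: a ray, as slopes to the right and down, at radius r is drawn at 1 + k1 r^2 times it, then the intrinsics apply), "rvec" (rotation vector, rad) and "tvec" (3), from world to camera coordinates, as OpenCV has them. Camera axes: x right, y down, z forward; pixel columns grow to the right and rows downward; lengths in m; the calibration is good to about 2 mm. A picture is of the moment at which its call begins. get_calibration takes no time and is no camera call.
- bot.close_job(): hands the job in; it is judged then, once.
The state is a dict: "clock": time; "q": joint angles; "joint_vel": joint speeds; "effort": joint torques, N m; "position": TCP position; "orientation": TCP orientation; "ft_force": force on the tool from outside, world axes, zero at the start; "moment": the same for the moment, N m; "gripper_width": finger opening in m; "gripper_force": force on a finger pad.
Only numpy, scipy, OpenCV 4.12 (cv2) and the standard library are available. Lean on these libraries where they do the work, as an engineer would, in place of code of your own. Each camera call takes 0.05 s, during which the arm holds its last target. There are 200 camera calls.

### The job

Slide the smoked cover of the blue-grey reagent tray out along its tracks, through the tray's low end, and lay it flat on the bench, rib up and clear of the tray and the rack. Then lift out the pack with the green grip, keep it upright, and set it fully down in the empty lane of the white loading rack, its tab facing the same way as its neighbours' tabs. Set things down rather than dropping them, and leave the other packs and the rest of the bench as they are.

Things in the scene. Friction and masses are not known exactly. Their poses are not given: they have to be found in the camera images.
- tray: blue-grey reagent tray with white rails, fixed to the bench: 164 mm along x, 142 mm along y, 99 mm high. Origin: centre of underside, z up. Cover tracks run along y, 86 mm up. Inside 136 (x) by 126 mm (y), floor 6 mm up, 10 mm lane ribs; three packs stand at y = -42, 0, +42 mm, lengthwise along x, tabs to -x, play 2.5 mm in y, 8 mm in x. The +y end is a stop
- tray_exit (a point): middle of the top of the tray's low end wall, at its -y end (y = -71 mm, 85 mm up), over which the cover slides out. Tracks and the white lips that hold the cover's edges down (3 mm play above it, 2 mm each side) end here; axes as the tray's
- cover: smoked see-through sliding cover, 148 mm (x, across the tracks) by 134 mm (y, along them), 5 mm thick, about 150 g, light friction. Origin: centre of its underside; axes as the tray's, z up. Starts shut or up to 24 mm ajar (origin at y = -6 to -30 mm of the tray, 86 mm up); out of the tracks when its origin is beyond y = -138 mm of the tray
- cover_rib (a point): middle of the top of the black rib on the cover, to hold it by: 60 mm along the cover's x, 14 mm thick along its y, standing 28 mm up from the middle of the plate's top (5 to 33 mm above the cover's origin)
- pack_green: the pack to load: white, 120 mm long (x), 34 mm wide (y), body 50 mm tall, about 220 g, two round dark ports in its top; in any of the tray's three lanes. Origin: centre of underside, z up. A small tab sticks out at its -x end
- pack_green_grip (a point): middle of the top of the green grip block on the pack, 76 mm above its underside: 36 mm along the pack's x, 20 mm along its y, 26 mm tall. Along x the space beside the block, above the 50 mm body, is free to 60 mm from its middle; along y the next pack's block is 22 mm away in the tray, 25 mm in the rack
- pack_green_tab (a point): the tab of the green pack, at its -x end: 55 mm from the pack's middle, 40 mm above its underside
- rack: white loading rack with a tinted bar (40 mm high) along its -x side, fixed to the bench: about 151 mm along x, 187 mm along y. Origin: centre of underside, z up. Four lanes along x, 45 mm apart: those at y = -67.5, -22.5 and +67.5 mm hold packs, tabs to -x; the one at y = +22.5 mm is empty. Dividers 26 mm high, outer sides 40 mm, ends 42 mm (+x) and 30 mm (-x)
- empty_lane (a point): middle of the floor of the rack's empty lane, 6 mm above the bench; axes as the rack's, the lane runs along x. It is 134 mm long and 42 mm wide between its walls: a pack has 4 mm play each side, 7 mm each end, and stands with its origin at this point
- pack_blue: same white reagent pack as pack_green (120 x 34 mm, 50 mm tall, with a 36 x 20 x 26 mm grip block on top) but with a blue grip block, in one of the tray's lanes. Leave it alone. Origin: centre of its underside; x along its length with the tab at -x, z up
- pack_orange: same white reagent pack as pack_green (120 x 34 mm, 50 mm tall, with a 36 x 20 x 26 mm grip block on top) but with an orange grip block, in one of the tray's lanes. Leave it alone. Origin: centre of its underside; x along its length with the tab at -x, z up
- rack_pack_a: same white reagent pack as pack_green (120 x 34 mm, 50 mm tall, with a 36 x 20 x 26 mm grip block on top) but with a grey grip block, in the rack's lane at y = -67.5 mm. Leave it alone. Origin: centre of its underside; x along its length with the tab at -x, z up
- rack_pack_b: same white reagent pack as pack_green (120 x 34 mm, 50 mm tall, with a 36 x 20 x 26 mm grip block on top) but with a grey grip block, in the rack's lane at y = -22.5 mm. Leave it alone. Origin: centre of its underside; x along its length with the tab at -x, z up
- rack_pack_c: same white reagent pack as pack_green (120 x 34 mm, 50 mm tall, with a 36 x 20 x 26 mm grip block on top) but with a grey grip block, in the rack's lane at y = +67.5 mm. Leave it alone. Origin: centre of its underside; x along its length with the tab at -x, z up
- wash_bottle: white bottle with a blue cap, 64 mm across, 160 mm tall, at the back of the bench; leave alone. Origin: centre of its underside
- control_pot: clear pot with a red cap, 60 mm across, 65 mm tall, at the back of the bench; leave alone. Origin: centre of its underside
- tip_box: blue box of pipette tips, 85 x 122 x 63 mm, at the back of the bench; leave alone. Origin: centre of its underside
- scanner: grey and black bar-code scanner in its cradle, 110 x 80 x 116 mm, at the right side of the bench; leave alone. Origin: centre of its underside

How it is judged:
On the way, in this order (a step that is already met when the one before it is completed fails the run):
1. the cover is drawn at least half way out while running in its tracks (y of cover in the frame of tray between -0.136 and -0.07 m and x of cover in the frame of tray between -0.006 and 0.006 m and z of cover in the frame of tray between 0.081 and 0.093 m), for 0.05 s.
2. the cover lies flat on the bench, rib up, let go (height (world z) of cover below 0.006 m and angle between cover's own z axis and vertical below 0.08 rad and linear speed of cover below 0.03 m/s and contact force between the fingers and cover below 0.05 N), for 0.2 s.
3. the green pack is lifted upright out of the tray, clear of its rails (z of pack_green in the frame of tray above 0.1 m and angle between pack_green's own z axis and vertical below 0.3 rad), for 0.1 s.
At the end, for the whole second after the job is handed in: Cover flat on the bench (5 degrees), rib up, still, let go. Green pack upright (5 degrees), still, on the floor of the empty lane: within 10 mm along, 7 mm across, 4 mm in height, 0.12 rad in direction, tab to the rack's -x side like its neighbours; the other packs and bystanders in place (all of step 2 and x of pack_green in the frame of empty_lane between -0.01 and 0.01 m and y of pack_green in the frame of empty_lane between -0.007 and 0.007 m and z of pack_green in the frame of empty_lane between -0.004 and 0.004 m and angle between pack_green's own z axis and vertical below 0.08 rad and angle between the x axis of pack_green and the x axis of rack, either way round below 0.12 rad and x of pack_green_tab in the frame of empty_lane below -0.03 m and linear speed of pack_green below 0.02 m/s and angular speed of pack_green below 0.1 rad/s); the robot touches nothing.
It fails at once if the green pack tips more than about 20 degrees (angle between pack_green's own z axis and vertical above 0.35 rad).
It fails at once if the cover is dropped: falling free more than about 20 mm above the bench (height (world z) of cover above 0.02 m and linear speed of cover above 0.35 m/s and contact force between anything else and cover below 0.02 N).
It fails at once if the green pack is dropped: falling free more than about 15 mm above the bench (height (world z) of pack_green above 0.02 m and linear speed of pack_green above 0.35 m/s and contact force between anything else and pack_green below 0.02 N).
It fails at once if another pack is shifted more than 18 mm or tipped (distance of any of pack_blue, pack_orange, rack_pack_a, rack_pack_b, rack_pack_c from where it was at the start of the episode above 0.018 m or angle between any of pack_blue, pack_orange, rack_pack_a, rack_pack_b, rack_pack_c's own z axis and vertical above 0.3 rad).
It fails at once if a bystander on the bench is shifted more than 25 mm (distance of any of wash_bottle, control_pot, tip_box, scanner from where it was at the start of the episode above 0.025 m).
It also fails if it takes over 59 s, if anything falls off the work surface, if the arm or the gripper's body presses on something with over 40 N, if the wrist force passes 120 N, or if a joint passes its speed limit or range.

## Working session

There is one attempt and no reset: what is moved stays moved. The work goes in short steps, Python scripts to look and compute and a tool call to move; the robot and the scene stay as the last step left them, time stands still between calls to the robot, and variables do not carry over. Pictures are saved under pics/ and viewed, at most 10 in all, crops included, and the job is handed in when it is done.

Besides the shell and the picture viewer there is one more tool, called after "Request:" as name([rows], argument=value, ...), one row to a line, values as JSON. apply_moves: Moves the arm, as the interface text tells. Its arguments: {"type":"object","properties":{"moves":{"type":"array","items":{"type":"array","items":{"type":"number"}}},"grip_force":{"type":"number"}},"required":["moves"]}

```bash
mkdir -p pics
cat > h.py <<'E'
import numpy as np, cv2
from workcell import bot
def cal(n):
    c=bot.get_calibration(n); R=cv2.Rodrigues(np.array(c['rvec'],float))[0]; return c,R,np.array(c['tvec'],float).ravel()
def slopes(n,uv):
    c,R,t=cal(n); K=np.array([[c['fx'],0,c['cx']],[0,c['fy'],c['cy']],[0,0,1]])
    p=cv2.undistortPoints(np.array(uv,float).reshape(-1,1,2),K,np.array([c['k1'],0,0,0.])).reshape(-1,2)
    return np.c_[p,np.ones(len(p))]
def plane(n,uv,z):
    c,R,t=cal(n); d=slopes(n,uv)@R; o=-R.T@t
    return o+d*((z-o[2])/d[:,2])[:,None]
def pts(n,uv,dep):
    c,R,t=cal(n); s=slopes(n,uv); return (s*np.asarray(dep)[:,None]-t)@R
def two(uva,uvb,a='scene',b='top'):
    A=[];B=[]
    for n,uv in ((a,uva),(b,uvb)):
        c,R,t=cal(n); d=(slopes(n,[uv])@R)[0]; d/=np.linalg.norm(d); o=-R.T@t; P=np.eye(3)-np.outer(d,d); A.append(P);B.append(P@o)
    return np.linalg.lstsq(np.vstack(A),np.hstack(B),rcond=None)[0]
E
python3 - <<'E'
from h import *
for n in('scene','top'):
    im,d=bot.snapshot(n); cv2.imwrite(f'pics/{n}0.png',im); np.save(f'{n}0.npy',d); c,R,t=cal(n); print(n,-R.T@t,R[2],c)
print(bot.get_state())
E
```

```text
scene [1.08666443 0.43866004 1.23411458] [-0.33805737 -0.41833352 -0.84303872] {'fx': 420.4668781125789, 'fy': 420.4668781125789, 'cx': 252.1809824861263, 'cy': 193.30650007803501, 'k1': -0.05047792831864863, 'rvec': array([ 0.98656783,  2.67857817, -0.78894466]), 'tvec': array([ 0.56406699, -0.21446961,  1.5912675 ])}
top [ 0.27949768 -0.10151371  1.72713017] [ 0.20834998 -0.00109999 -0.97805372] {'fx': 486.0468644209429, 'fy': 486.0468644209429, 'cx': 260.11489945107115, 'cy': 190.58653165037026, 'k1': -0.10148493009488112, 'rvec': array([ 2.13742219, -2.08700515,  0.22629697]), 'tvec': array([-0.11846352,  0.63055206,  1.63088109])}
{'clock': 0.1, 'q': array([ 9.58509473e-01,  2.07334732e-01,  1.54274573e+00, -3.50719501e-05,
        1.39352514e+00, -1.50513771e-01]), 'joint_vel': array([ 0.00098908, -0.00174929, -0.00128921, -0.00102276, -0.00082671,
        0.00013287]), 'effort': array([ 4.80758149e-05, -3.71864712e+01, -2.82292378e+01,  7.01136910e-02,
        3.11274023e-02, -6.44404986e-05]), 'position': array([0.25582381, 0.5142126 , 0.22643792]), 'orientation': array([-3.58612277e-04,  2.28837486e-01,  9.73464119e-01, -9.40576791e-04]), 'ft_force': array([-0.73919518,  0.72885297, -0.01362293]), 'moment': array([0.04505735, 0.03610644, 0.01560586]), 'gripper_force': 0.0, 'gripper_width': 0.09371679761935178}
```

View pics/scene0.png

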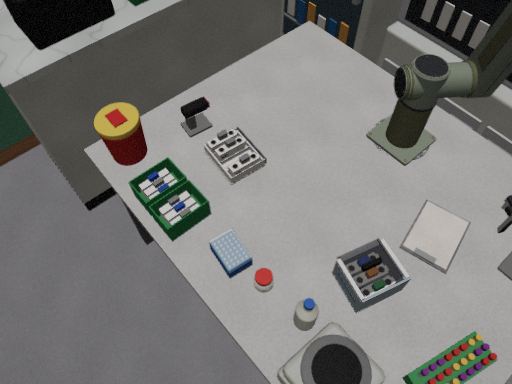

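View pics/top0.png

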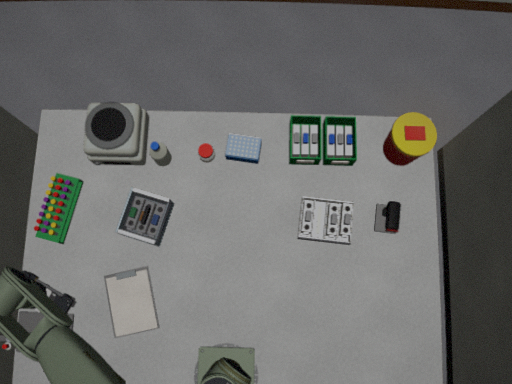

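The scene view shows the tray at (371,275) and the rack at (236,153). The top view shows the tray at (146,217) and the rack at (326,220). I'll enlarge both.

Run:
```python
from h import *
s=cv2.imread('pics/scene0.png');t=cv2.imread('pics/top0.png')
def cr(im,cx,cy,k=5): return cv2.resize(im[cy-30:cy+30,cx-40:cx+40],None,fx=k,fy=k,interpolation=cv2.INTER_CUBIC)
o=np.vstack([np.hstack([cr(s,371,275),cr(t,146,217)]),np.hstack([cr(s,236,153),cr(t,326,220)])])
cv2.imwrite('pics/crops.png',o)
print(plane('top',[(146,217),(326,220)],0.1),plane('scene',[(371,272),(236,153)],0.1))
```

```text
[[ 0.52484542  0.28226764  0.1       ]
 [ 0.52968579 -0.32897183  0.1       ]] [[ 0.54656569  0.30165793  0.1       ]
 [ 0.56844165 -0.28471508  0.1       ]]
```

View pics/crops.png

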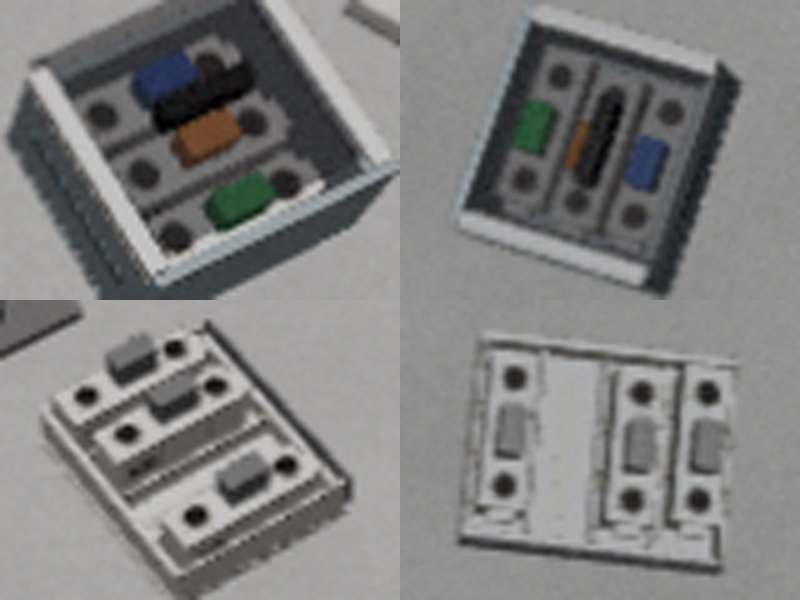

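Run:
```python
from h import *
for n,rois in(('scene',dict(tray=(325,232,415,315),rack=(200,122,272,185))),('top',dict(tray=(112,182,180,250),rack=(292,192,360,248)))):
    im=cv2.imread(f'pics/{n}0.png');D=np.load(f'{n}0.npy');hsv=cv2.cvtColor(im,cv2.COLOR_BGR2HSV)
    for k,(a,b,c,d) in rois.items():
        U,V=np.meshgrid(np.arange(a,c),np.arange(b,d)); uv=np.c_[U.ravel(),V.ravel()]; dep=D[uv[:,1],uv[:,0]]
        P=pts(n,uv,dep); H=hsv[uv[:,1],uv[:,0]].astype(int)
        print(n,k,'hist z(10mm)',np.histogram(P[dep>0,2],np.arange(-.02,.16,.01))[0],'zero',(dep==0).sum())
        if k=='tray':
            def rep(nm,m):
                m=m&(dep>0)
                if m.sum()>3: print('  ',nm,m.sum(),'uv',uv[m].mean(0).round(1),'xyz',P[m].mean(0).round(4),'med',np.median(P[m],0).round(4),'sd',P[m].std(0).round(4))
            for nm,lo,hi in(('green',45,90),('blue',108,130),('orange',5,20)):
                rep(nm,(H[:,0]>=lo)&(H[:,0]<=hi)&(H[:,1]>(100 if nm!='blue' else 130)))
            rep('dark',(H[:,2]<32)); rep('z>.105',(P[:,2]>.108)&(P[:,2]<.14))
            m=(H[:,1]<40)&(H[:,2]>165)&(P[:,2]>.08); rep('rail',m)
            if m.sum()>20:
                Q=P[m][:,:2]
                _,lab,ctr=cv2.kmeans(Q.astype(np.float32),2,None,(3,50,1e-4),5,cv2.KMEANS_PP_CENTERS)
                for l in(0,1):
                    q=P[m][lab.ravel()==l]; vx,vy,x0,y0=cv2.fitLine(q[:,:2].astype(np.float32),cv2.DIST_HUBER,0,.01,.01).ravel(); print('   rail',q.mean(0).round(4),np.degrees(np.arctan2(vy,vx)))
                    print('    rect',cv2.minAreaRect(q[:,:2].astype(np.float32)))
        else:
            m=(P[:,2]>.022)&(P[:,2]<.09); print('  rackrect',cv2.minAreaRect(P[m][:,:2].astype(np.float32)),m.sum())
            m=(P[:,2]>.065)&(P[:,2]<.1);
            if m.sum()>6:
                _,lab,ctr=cv2.kmeans(P[m].astype(np.float32),3,None,(3,50,1e-4),8,cv2.KMEANS_PP_CENTERS); print('  grips',ctr.round(4),np.bincount(lab.ravel()))
```

```text
scene tray hist z(10mm) [   1 2533 1415   85   80   96   80  174  109   96 1005 1513  132   89
   23    0    0] zero 39
   green 83 uv [379.  284.2] xyz [0.5521 0.3399 0.0892] med [0.5522 0.3413 0.0897] sd [0.0116 0.0088 0.0058]
   blue 57 uv [364.1 260.2] xyz [0.53   0.2629 0.0915] med [0.529  0.262  0.0909] sd [0.0104 0.0076 0.0045]
   orange 109 uv [371.6 271.6] xyz [0.5399 0.3009 0.0909] med [0.5401 0.3008 0.0908] sd [0.0121 0.0068 0.0033]
   dark 131 uv [371.2 264.4] xyz [0.5347 0.2882 0.1131] med [0.5336 0.2875 0.1168] sd [0.0178 0.01   0.0085]
   z>.105 119 uv [371.8 262.6] xyz [0.5314 0.2864 0.1172] med [0.532  0.2863 0.1177] sd [0.0172 0.0064 0.0034]
   rail 386 uv [373.5 270.1] xyz [0.5348 0.302  0.0982] med [0.5594 0.3026 0.0983] sd [0.072  0.0437 0.0024]
   rail [0.5348 0.302  0.0982] -15.127706
    rect ((0.5327838659286499, 0.29903098940849304), (0.13834336400032043, 0.16657878458499908), 74.63392639160156)
   rail [1.0867 0.4387 1.2341] 2.5765722
    rect ((1.0866644382476807, 0.43866005539894104), (0.0, 0.0), 0.0)
scene rack hist z(10mm) [   2 1717  896  224  275  351
[... 1013 characters left out ...]
 [0.5914 0.2914 0.0988] sd [0.0724 0.0417 0.004 ]
   rail [0.6046 0.2725 0.0989] 74.40254
    rect ((0.6042570471763611, 0.2720617949962616), (0.1302681863307953, 0.011345751583576202), 74.32730102539062)
   rail [0.4578 0.3095 0.1182] 74.02814
    rect ((0.3861057758331299, 0.13327182829380035), (0.5153277516365051, 0.01988506130874157), 67.78861236572266)
top rack hist z(10mm) [   8  682 1259  226  208  226  246  591  156   70  122    3    0    0
    0    0    0] zero 11
  rackrect ((0.5398948788642883, -0.3372483551502228), (0.1834854930639267, 0.15260514616966248), 84.33072662353516) 1587
  grips [[ 0.5378 -0.4034  0.0807]
 [ 0.5453 -0.2702  0.0807]
 [ 0.5358 -0.3566  0.0792]] [70 71 72]
```

The tray sits at about (0.533,0.299) with yaw −15.5°, and its rails are at 0.099, as stated. The rib is at about (0.531,0.285,0.118), so the cover is at y≈−14 mm in the tray. The rack is at about (0.540,−0.335) with yaw about −5.6°. The exit side (−y) faces the rack. Next I'll work out the first move.

```bash
cat >> h.py <<'E'
from scipy.spatial.transform import Rotation as Ro
def go(x,y,z,ang,p=None,a=None):
    "tool turn about z (deg), then shift in cm in turned axes; returns for chaining"
    if p is None:
        s=bot.get_state(); p=s['position']; R=Ro.from_quat(np.roll(s['orientation'],-1)).as_matrix(); a=np.degrees(np.arctan2(R[1,1],R[0,1]))
        print('at',p.round(4),'ang',round(a,2),'zaxis',R[:,2].round(4),'F',s['ft_force'].round(2),'w',round(s['gripper_width'],4),'gf',round(s['gripper_force'],2),'t',s['clock'],'q6',round(s['q'][5],2))
    c,sn=np.cos(np.radians(ang)),np.sin(np.radians(ang)); d=(np.array([x,y,z])-p)*100
    # tool y=(c,s,0), z down, x=y cross z
    X=np.cross([c,sn,0],[0,0,-1])
    print('turn',round(-(ang-a),2),'shift cm',np.array([d@X,d@[c,sn,0],-d[2]]).round(2))
    return np.array([x,y,z]),ang
E
python3 - <<'E'
from h import *
go(.531,.285,.17,74.5)
E
```

```text
at [0.2558 0.5142 0.2264] ang 63.54 zaxis [-0.0011 -0.0017 -1.    ] F [-0.74  0.73 -0.01] w 0.0937 gf 0.0 t 0.1 q6 -0.15
turn -10.96 shift cm [-32.64 -14.73   5.64]
```

Request:
apply_moves([
  [0,0,0,0,0,-5.5,60],
  [0,0,0,0,0,-5.5,60],
  [-3.6,-1.6,0,0,0,0,60],
  [-3.6,-1.6,0,0,0,0,60],
  [-3.6,-1.6,0,0,0,0,60],
  [-3.6,-1.6,0,0,0,0,60],
  [-3.6,-1.6,0,0,0,0,60],
  [-3.6,-1.6,0,0,0,0,60],
  [-3.6,-1.6,0,0,0,0,60],
  [-3.6,-1.6,0,0,0,0,60],
], grip_force=30)

```text
clock: 0.93
position: [0.5005, 0.313, 0.2269]
orientation: [-0.0, 0.135, 0.991, -0.0]
ft_force: [0.2, -0.2, -0.3]
gripper_width: 0.0565
gripper_force: 0.0
```

Run:
```python
from h import *
go(.531,.285,.14,74.5)
```

```text
at [0.5005 0.313  0.2269] ang 74.54 zaxis [-1.e-03 -3.e-04 -1.e+00] F [ 0.23 -0.16 -0.29] w 0.0565 gf 0.0 t 0.9333 q6 -0.89
turn 0.04 shift cm [-3.68 -1.89  8.69]
```

Request:
apply_moves([
  [-0.9,-0.5,1,0,0,0,60],
  [-0.9,-0.5,1,0,0,0,60],
  [-0.9,-0.5,1,0,0,0,60],
  [-0.9,-0.4,1,0,0,0,60],
  [0,0,1,0,0,0,60],
  [0,0,1,0,0,0,60],
  [0,0,1,0,0,0,60],
  [0,0,1,0,0,0,60],
  [0,0,0,0,0,0,60],
  [0,0,0,0,0,0,60],
])

```text
clock: 1.77
position: [0.5283, 0.287, 0.1465]
orientation: [-0.001, 0.134, 0.991, -0.0]
ft_force: [0.1, 0.4, 0.6]
gripper_width: 0.0565
gripper_force: 0.0
```

Run:
```python
from h import *
go(.531,.285,.117,74.5)
s,_=bot.snapshot('scene');t,_=bot.snapshot('top')
def cr(im,cx,cy,k=5): return cv2.resize(im[cy-40:cy+40,cx-40:cx+40],None,fx=k,fy=k,interpolation=cv2.INTER_CUBIC)
cv2.imwrite('pics/c1.png',np.hstack([cr(s,371,255),cr(t,140,212)]))
```

```text
at [0.5283 0.287  0.1465] ang 74.6 zaxis [-1.8e-03 -6.0e-04 -1.0e+00] F [0.08 0.36 0.61] w 0.0565 gf 0.0 t 1.7667 q6 -0.95
turn 0.1 shift cm [-0.31 -0.12  2.95]
```

View pics/c1.png

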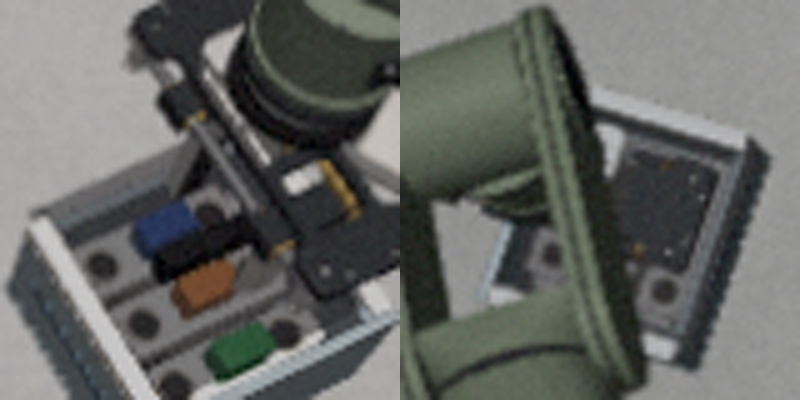

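The scene crop shows the jaws straddling the rib, which is at about (215,245) in the crop. I'll descend and close.

Request:
apply_moves([
  [-0.1,0,0.7,0,0,0,60],
  [-0.1,-0.1,0.7,0,0,0,60],
  [-0.1,0,0.7,0,0,0,60],
  [0,0,0.5,0,0,0,60],
  [0,0,0.2,0,0,0,60],
  [0,0,0,0,0,0,60],
  [0,0,0,0,0,0,0],
  [0,0,0,0,0,0,0],
  [0,0,0,0,0,0,0],
  [0,0,0,0,0,0,0],
], grip_force=30)

```text
clock: 2.7
position: [0.5322, 0.2851, 0.1199]
orientation: [0.0, 0.134, 0.991, 0.0]
ft_force: [-0.7, -0.8, 1.2]
gripper_width: 0.0335
gripper_force: 0.0
```

Request:
apply_moves([
  [0,0,0,0,0,0,0],
  [0,0,0,0,0,0,0],
  [0,0,0,0,0,0,0],
  [0,0,0,0,0,0,0],
  [0,0,0,0,0,0,0],
  [0,0,0,0,0,0,0],
  [0,0,0,0,0,0,0],
  [0,0,0,0,0,0,0],
  [0,0,0,0,0,0,0],
  [0,0,0,0,0,0,0],
])

```text
clock: 3.53
position: [0.532, 0.2849, 0.1196]
orientation: [0.0, 0.134, 0.991, -0.0]
ft_force: [-0.5, -1.1, 1.6]
gripper_width: 0.014
gripper_force: 30.0
```

Run:
```python
from h import *
go(.531,.285,.117,74.5)
print(bot.get_state()['moment'])
```

```text
at [0.532  0.2849 0.1196] ang 74.54 zaxis [ 1.e-04 -1.e-04 -1.e+00] F [-0.5  -1.08  1.57] w 0.014 gf 30.0 t 3.5333 q6 -0.95
turn 0.04 shift cm [ 0.09 -0.02  0.26]
[-0.07816533  0.04361397 -0.03394361]
```

Request:
apply_moves([
  [0,0,-0.1,0,0,0,0],
  [0,-0.4,0,0,0,0,0],
  [0,-0.6,0,0,0,0,0],
  [0,-0.6,0,0,0,0,0],
  [0,-0.6,0,0,0,0,0],
  [0,-0.6,0,0,0,0,0],
  [0,-0.6,0,0,0,0,0],
  [0,-0.6,0,0,0,0,0],
  [0,-0.6,0,0,0,0,0],
  [0,-0.4,0,0,0,0,0],
], grip_force=40)

```text
clock: 4.37
position: [0.5184, 0.2359, 0.1205]
orientation: [-0.0, 0.135, 0.991, -0.0]
ft_force: [0.6, -0.1, -2.1]
gripper_width: 0.0136
gripper_force: 40.0
```

Run:
```python
from h import *
go(.531,.285,.117,74.5)
print(bot.get_state()['moment'])
for n,r in (('scene',(325,222,425,315)),('top',(105,182,190,260))):
    im,D=bot.snapshot(n); cv2.imwrite(f'pics/{n}1.png',im);np.save(f'{n}1.npy',D)
    if n=='top':
      for (a,b,c,d) in [r]:
        U,V=np.meshgrid(np.arange(a,c),np.arange(b,d)); uv=np.c_[U.ravel(),V.ravel()]; P=pts(n,uv,D[uv[:,1],uv[:,0]])
        H=cv2.cvtColor(im,cv2.COLOR_BGR2HSV)[uv[:,1],uv[:,0]].astype(int)
        m=(H[:,1]<40)&(H[:,2]>165)&(abs(P[:,2]-.098)<.005)&(P[:,0]>.5); q=P[m]
        vx,vy,x0,y0=cv2.fitLine(q[:,:2].astype(np.float32),cv2.DIST_HUBER,0,.01,.01).ravel(); print(m.sum(),np.degrees(np.arctan(vy/vx)))
```

```text
at [0.5184 0.2359 0.1205] ang 74.52 zaxis [-1.e-04 -1.e-04 -1.e+00] F [ 0.56 -0.12 -2.15] w 0.0136 gf 40.0 t 4.3667 q6 -1.03
turn 0.02 shift cm [0.09 5.06 0.35]
[0.00387194 0.00823777 0.01182703]
26 70.32871
```

It slides freely, with forces of about 2 N. I'll continue.

Request:
apply_moves([
  [0,-0.5,0,0,0,0,0],
  [0,-0.6,0,0,0,0,0],
  [0,-0.6,0,0,0,0,0],
  [0,-0.6,0,0,0,0,0],
  [0,-0.6,0,0,0,0,0],
  [0,-0.6,0,0,0,0,0],
  [0,-0.5,0,0,0,0,0],
  [0,-0.4,0,0,0,0,0],
  [0,-0.3,0,0,0,0,0],
  [0,0,0,0,0,0,0],
])

```text
clock: 5.3
position: [0.5059, 0.1909, 0.1204]
orientation: [-0.0, 0.135, 0.991, -0.0]
ft_force: [0.3, 0.5, -1.6]
gripper_width: 0.0136
gripper_force: 40.0
```

Run:
```python
from h import *
go(.531,.285,.117,74.5)
print(bot.get_state()['moment'])
```

```text
at [0.5059 0.1909 0.1204] ang 74.51 zaxis [-2.e-04 -2.e-04 -1.e+00] F [ 0.28  0.49 -1.58] w 0.0136 gf 40.0 t 5.3 q6 -1.1
turn 0.01 shift cm [0.1  9.74 0.34]
[-0.01030402 -0.00234419 -0.03995706]
```

Request:
apply_moves([
  [0,-0.5,0,0,0,0,0],
  [0,-0.7,0,0,0,0,0],
  [0,-0.7,0,0,0,0,0],
  [0,-0.7,0,0,0,0,0],
  [0,-0.7,0,0,0,0,0],
  [0,-0.8,0,0,0,0,0],
  [0,-1.0,0,0,0,0,0],
  [0,-1.0,0,0,0,0,0],
  [0,-1.0,0,0,0,0,0],
  [0,-1.0,0,0,0,0,0],
])

```text
clock: 6.13
position: [0.4841, 0.1123, 0.1205]
orientation: [-0.0, 0.135, 0.991, -0.0]
ft_force: [0.1, -0.8, -1.8]
gripper_width: 0.0135
gripper_force: 40.0
```

Request:
apply_moves([
  [0,-1.0,0,0,0,0,0],
  [0,-1.0,0,0,0,0,0],
  [0,-0.8,0,0,0,0,0],
  [0,-0.4,0.6,0,0,0,0],
  [0,0,1,0,0,0,0],
  [0,0,1,0,0,0,0],
  [0,0,1,0,0,0,0],
  [0,0,1,0,0,0,0],
  [0,0,0.5,0,0,0,0],
  [0,0,0,0,0,0,0],
])

```text
clock: 6.97
position: [0.4743, 0.0829, 0.0673]
orientation: [-0.002, 0.134, 0.991, -0.0]
ft_force: [-0.1, -0.2, -1.5]
gripper_width: 0.0138
gripper_force: 40.0
```

Run:
```python
from h import *
go(.47,.06,.034,74.5)
s,D=bot.snapshot('scene');t,Dt=bot.snapshot('top')
cv2.imwrite('pics/c2.png',np.vstack([np.hstack([s[150:300,230:430],t[170:320,100:300]])]).repeat(2,0).repeat(2,1))
```

```text
at [0.4743 0.0829 0.0673] ang 74.57 zaxis [-4.2e-03  1.0e-04 -1.0e+00] F [-0.08 -0.25 -1.49] w 0.0138 gf 40.0 t 6.9667 q6 -1.31
turn 0.07 shift cm [-0.2  -2.32  3.33]
```

View pics/c2.png

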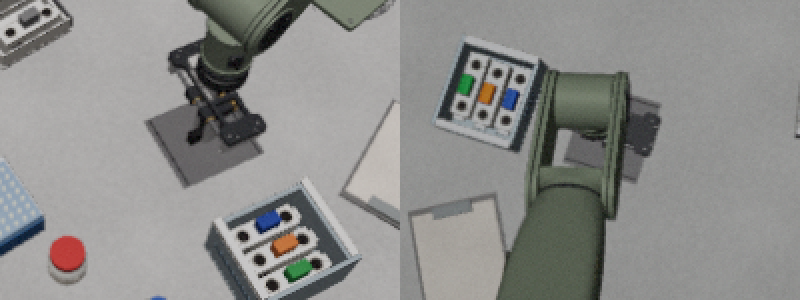

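The cover is out, level and clear of the tray. The tray is now open, with green in the +y lane. I'll lower the cover.

Request:
apply_moves([
  [0,-0.5,0.5,0,0,0,0],
  [0,-0.5,0.5,0,0,0,0],
  [0,-0.5,0.5,0,0,0,0],
  [0,0,0.5,0,0,0,0],
  [0,0,0.4,0,0,0,0],
  [0,0,0.3,0,0,0,0],
  [0,0,0.2,0,0,0,0],
  [0,0,0.1,0,0,0,0],
  [0,0,0.1,0,0,0,0],
  [0,0,0,0,0,0,0],
])

```text
clock: 7.9
position: [0.472, 0.0682, 0.0384]
orientation: [-0.0, 0.134, 0.991, 0.0]
ft_force: [-0.4, 0.1, -2.2]
gripper_width: 0.0137
gripper_force: 40.0
```

Run:
```python
from h import *
go(.47,.06,.034,74.5)
```

```text
at [0.472  0.0682 0.0384] ang 74.55 zaxis [-0.  0. -1.] F [-0.38  0.1  -2.25] w 0.0137 gf 40.0 t 7.9 q6 -1.34
turn 0.05 shift cm [-0.03 -0.85  0.44]
```

Request:
apply_moves([
  [0,0,0.1,0,0,0,0],
  [0,0,0.1,0,0,0,0],
  [0,0,0.1,0,0,0,0],
  [0,0,0,0,0,0,0],
  [0,0,0,0,0,0,0],
  [0,0,0,0,0,0,0],
  [0,0,0,0,0,0,0],
  [0,0,0,0,0,0,0],
  [0,0,0,0,0,0,0],
  [0,0,0,0,0,0,0],
])

```text
clock: 8.73
position: [0.4719, 0.0681, 0.0355]
orientation: [0.0, 0.134, 0.991, -0.0]
ft_force: [0.1, 0.7, -1.5]
gripper_width: 0.0132
gripper_force: 40.0
```

Request:
apply_moves([
  [0,0,0.1,0,0,0,0],
  [0,0,0.05,0,0,0,0],
  [0,0,0.05,0,0,0,0],
  [0,0,0,0,0,0,0],
  [0,0,0,0,0,0,0],
  [0,0,0,0,0,0,0],
  [0,0,0,0,0,0,0],
  [0,0,0,0,0,0,0],
  [0,0,0,0,0,0,0],
  [0,0,0,0,0,0,0],
])

```text
clock: 9.57
position: [0.4719, 0.0681, 0.0336]
orientation: [-0.0, 0.134, 0.991, -0.0]
ft_force: [-2.2, 0.4, 2.5]
gripper_width: 0.0138
gripper_force: 40.0
```

Contact: the force reversed at the expected height. I'll release and lift.

Request:
apply_moves([
  [0,0,0,0,0,0,35],
  [0,0,0,0,0,0,60],
  [0,0,0,0,0,0,60],
  [0,0,0,0,0,0,60],
  [0,0,0,0,0,0,60],
  [0,0,-0.5,0,0,0,60],
  [0,0,-1,0,0,0,60],
  [0,0,-2,0,0,0,60],
  [0,0,-3,0,0,0,60],
  [0,0,-4,0,0,0,60],
])

```text
clock: 10.4
position: [0.4696, 0.0681, 0.138]
orientation: [-0.003, 0.135, 0.991, -0.0]
ft_force: [1.1, 0.1, -0.3]
gripper_width: 0.0567
gripper_force: 0.0
```

Run:
```python
from h import *
p,a=go(.50,.068,.25,-15.5)
go(.547,.336,.25,-15.5,p,a)
```

```text
at [0.4696 0.0681 0.138 ] ang 74.53 zaxis [-5.6e-03  2.0e-04 -1.0e+00] F [ 1.11  0.12 -0.27] w 0.0567 gf 0.0 t 10.4 q6 -1.34
turn 90.03 shift cm [  0.8    2.94 -11.2 ]
turn -0.0 shift cm [27.08 -2.63 -0.  ]
```

Request:
apply_moves([
  [0,0,-2,0,0,7,60],
  [0,0,-2,0,0,7,60],
  [0,0,-2,0,0,7,60],
  [0,0,-2,0,0,7,60],
  [0,0,-2,0,0,7,60],
  [0,0,0,0,0,7,60],
  [0,0,0,0,0,7,60],
  [0,0,0,0,0,7,60],
  [0,0,0,0,0,7,60],
  [0,0,0,0,0,7,60],
])

```text
clock: 11.23
position: [0.4719, 0.0681, 0.2396]
orientation: [0.001, 0.681, 0.733, 0.0]
ft_force: [-0.1, -0.3, 0.2]
gripper_width: 0.0566
gripper_force: 0.0
```

Run:
```python
from h import *
go(.547,.336,.13,-15.5)
for n,rois in(('scene',dict(tray=(325,232,415,315),rack=(195,118,276,190))),('top',dict(tray=(112,182,180,250),rack=(288,188,364,252)))):
    im,D=bot.snapshot(n); cv2.imwrite(f'pics/{n}2.png',im); hsv=cv2.cvtColor(im,cv2.COLOR_BGR2HSV)
    for k,(a,b,c,d) in rois.items():
        U,V=np.meshgrid(np.arange(a,c),np.arange(b,d)); uv=np.c_[U.ravel(),V.ravel()]; dep=D[uv[:,1],uv[:,0]]
        P=pts(n,uv,dep); H=hsv[uv[:,1],uv[:,0]].astype(int); ok=(dep>0)
        if k=='tray':
            for nm,lo,hi in(('green',45,90),('blue',108,130),('orange',5,20)):
                m=ok&(H[:,0]>=lo)&(H[:,0]<=hi)&(H[:,1]>120)&(P[:,2]>.074)&(P[:,2]<.09)
                r=cv2.minAreaRect(P[m][:,:2].astype(np.float32)); print(n,nm,m.sum(),P[m].mean(0).round(4),np.percentile(P[m][:,2],90).round(4),np.round(r[0],4),np.round(r[1],4),round(r[2],1))
            m=ok&(P[:,2]>.093)&(P[:,2]<.105)
            Q=P[m]; 
            r=cv2.minAreaRect(Q[:,:2].astype(np.float32)); print(n,'rails',m.sum(),np.round(r[0],4),np.round(r[1],4),round(r[2],1))
        else:
            m=ok&(P[:,2]>.07)&(P[:,2]<.1); g=P[m]
            _,lab,ctr=cv2.kmeans(g.astype(np.float32),3,None,(3,50,1e-4),8,cv2.KMEANS_PP_CENTERS)
            for l in range(3):
                r=cv2.minAreaRect(g[lab.ravel()==l][:,:2].astype(np.float32)); print(n,'grip',ctr[l].round(4),np.round(r[0],4),np.round(r[1],4),round(r[2],1))
            m=ok&(P[:,2]>.020)&(P[:,2]<.09); r=cv2.minAreaRect(P[m][:,:2].astype(np.float32)); print(n,'rack',np.round(r[0],4),np.round(r[1],4),round(r[2],1))
            # robust yaw/edges: rotate by yaw, take percentiles
            for z0,z1,nm in((.046,.062,'packtops'),(-.002,.012,'floor')):
                m=ok&(P[:,2]>z0)&(P[:,2]<z1)
                yaw=np.radians(-5.6); R2=np.array([[np.cos(yaw),np.sin(yaw)],[-np.sin(yaw),np.cos(yaw)]]); q=(P[m][:,:2]-[.54,-.335])@R2.T
                if nm=='packtops':
                    for ly in(-.0675,-.0225,.0675):
                        s=abs(q[:,1]-ly)<.025; qq=q[s]; print('   ',nm,ly,np.percentile(qq,[3,97],axis=0).round(4).tolist(), 'z',np.median(P[m][s][:,2]).round(4))
                else:
                    s=(abs(q[:,0])<.07)&(abs(q[:,1]-.0225)<.024); print('   ',nm,s.sum(),np.percentile(q[s],[2,98],axis=0).round(4).tolist(),np.median(P[m][s][:,2]).round(4))
```

```text
at [0.4719 0.0681 0.2396] ang 4.2 zaxis [ 1.3e-03 -1.0e-04 -1.0e+00] F [-0.07 -0.27  0.2 ] w 0.0566 gf 0.0 t 11.2333 q6 -0.11
turn 19.7 shift cm [27.82  0.07 10.96]
scene green 75 [0.548  0.3397 0.0803] 0.0836 [0.5459 0.3397] [0.0174 0.0366] 75.3
scene blue 69 [0.5246 0.2597 0.081 ] 0.0842 [0.5233 0.2599] [0.0177 0.0375] 68.1
scene orange 82 [0.5327 0.3003 0.0805] 0.0834 [0.5317 0.2998] [0.0202 0.0365] 74.7
scene rails 580 [0.533  0.2999] [0.1416 0.169 ] 74.7
scene grip [ 0.5409 -0.3771  0.0784] [ 0.54   -0.3779] [0.0699 0.0366] 89.8
scene grip [ 0.5483 -0.2644  0.0786] [ 0.5471 -0.2653] [0.0219 0.0363] 86.6
scene grip [ 0.7523 -0.2704  0.0818] [ 0.7529 -0.2711] [0.0103 0.0056] 88.5
scene rack [ 0.5585 -0.3339] [0.3346 0.2512] 55.2
    packtops -0.0675 [[-0.0485, -0.0818], [0.0641, -0.0488]] z 0.0536
    packtops -0.0225 [[-0.0516, -0.035], [0.0595, -0.0025]] z 0.054
    packtops 0.0675 [[-0.0519, 0.0528], [0.0594, 0.0869]] z 0.0537
    floor 150 [[-0.0653, -0.0003], [0.0547, 0.027]] 0.0048
top green 51 [0.5443 0.3348 0.0813] 0.0863 [0.5452 0.3355] [0.0196 0.0306] 77.8
top blue 50 [0.5218 0.2563 0.082 ] 0.0861 [0.5214 0.2567] [0.0204 0.0318] 74.3
top orange 60 [0.5305 0.2982 0.0807] 0.0846 [0.531 0.299] [0.0219 0.0343] 80.8
top rails 340 [0.5328 0.2975] [0.1422 0.1655] 74.4
top grip [ 0.5397 -0.4036  0.081 ] [ 0.5455 -0.405 ] [0.0214 0.0501] 88.7
top grip [ 0.5464 -0.271   0.0799] [ 0.5468 -0.2714] [0.0195 0.0372] 83.9
top grip [ 0.5377 -0.3564  0.0808] [ 0.5378 -0.3566] [0.0202 0.0341] 86.3
top rack [ 0.5404 -0.3374] [0.1832 0.1533] 84.3
    packtops -0.0675 [[-0.0507, -0.0858], [0.0652, -0.052]] z 0.0559
    packtops -0.0225 [[-0.0546, -0.0388], [0.0581, -0.005]] z 0.0557
    packtops 0.0675 [[-0.0562, 0.0479], [0.062, 0.0811]] z 0.0554
    floor 341 [[-0.0584, 0.0014], [0.0666, 0.0378]] 0.0063
```

Green grip is at (0.5457,0.3375,0.082); the two views agree to about 4 mm, averaged. The empty lane centre is at about (0.542,−0.3126). I'll move over the grip.

Request:
apply_moves([
  [0,0,0,0,0,6.6,60],
  [0,0,0,0,0,6.6,60],
  [0,0,0,0,0,6.5,60],
  [3.5,0,0,0,0,0,60],
  [4,0,0,0,0,0,60],
  [4,0,0,0,0,0,60],
  [4,0,0,0,0,0,60],
  [4,0,0,0,0,0,60],
  [4,0,0,0,0,0,60],
  [4,0,0,0,0,0,60],
])

```text
clock: 12.17
position: [0.544, 0.3356, 0.2391]
orientation: [0.0, 0.793, 0.609, 0.0]
ft_force: [0.8, 0.1, 0.4]
gripper_width: 0.0565
gripper_force: 0.0
```

Run:
```python
from h import *
go(.5457,.3375,.12,-15.5)
```

```text
at [0.544  0.3356 0.2391] ang -14.94 zaxis [ 6.e-04  1.e-04 -1.e+00] F [0.81 0.09 0.36] w 0.0565 gf 0.0 t 12.1667 q6 0.68
turn 0.56 shift cm [ 0.23  0.11 11.91]
```

Request:
apply_moves([
  [0.1,0.1,2,0,0,0,60],
  [0,0,2,0,0,0,60],
  [0,0,2,0,0,0,60],
  [0,0,2,0,0,0,60],
  [0,0,2,0,0,0,60],
  [0,0,1.5,0,0,0,60],
  [0,0,0.4,0,0,0,60],
  [0,0,0,0,0,0,60],
  [0,0,0,0,0,0,60],
  [0,0,0,0,0,0,60],
])

```text
clock: 13.0
position: [0.5463, 0.3347, 0.1213]
orientation: [0.0, 0.794, 0.608, 0.002]
ft_force: [0.8, 0.1, -0.5]
gripper_width: 0.0563
gripper_force: 0.0
```

Run:
```python
from h import *
go(.5457,.3375,.082,-15.5)
s,D=bot.snapshot('scene');t,Dt=bot.snapshot('top')
def cr(im,cx,cy,k=5): return cv2.resize(im[cy-40:cy+40,cx-40:cx+40],None,fx=k,fy=k,interpolation=cv2.INTER_CUBIC)
cv2.imwrite('pics/c3.png',np.hstack([cr(s,378,270),cr(t,140,212)]))
```

```text
at [0.5463 0.3347 0.1213] ang -15.11 zaxis [ 0.0029  0.0013 -1.    ] F [ 0.8   0.14 -0.52] w 0.0563 gf 0.0 t 13.0 q6 0.68
turn 0.39 shift cm [ 0.25 -0.13  3.93]
```

View pics/c3.png

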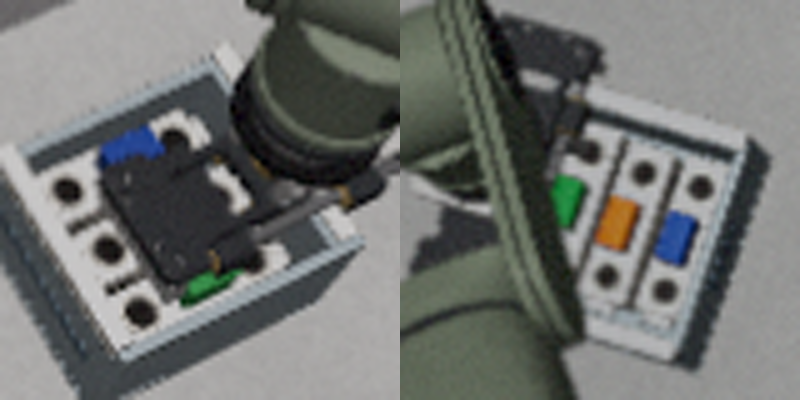

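The jaws straddle the green block, seen at (205,285) in the left crop and (568,200) in the right. I'll descend and grip.

Request:
apply_moves([
  [0.2,-0.1,0,0,0,0.4,60],
  [0,0,0.8,0,0,0,60],
  [0,0,0.8,0,0,0,60],
  [0,0,0.8,0,0,0,60],
  [0,0,0.8,0,0,0,60],
  [0,0,0.5,0,0,0,60],
  [0,0,0.2,0,0,0,60],
  [0,0,0,0,0,0,60],
  [0,0,0,0,0,0,60],
  [0,0,0,0,0,0,60],
])

```text
clock: 13.93
position: [0.5451, 0.3366, 0.0809]
orientation: [0.0, 0.796, 0.605, 0.0]
ft_force: [-0.3, -0.5, 0.0]
gripper_width: 0.0566
gripper_force: 0.0
```

Request:
apply_moves([
  [0,0,0,0,0,0,20],
  [0,0,0,0,0,0,20],
  [0,0,0,0,0,0,20],
  [0,0,0,0,0,0,20],
  [0,0,0,0,0,0,20],
  [0,0,0,0,0,0,20],
  [0,0,0,0,0,0,20],
  [0,0,0,0,0,0,20],
  [0,0,0,0,0,0,20],
  [0,0,0,0,0,0,20],
], grip_force=30)

```text
clock: 14.77
position: [0.5449, 0.3365, 0.0808]
orientation: [0.0, 0.796, 0.605, 0.0]
ft_force: [-0.6, 0.2, 2.0]
gripper_width: 0.0353
gripper_force: 30.0
```

Run:
```python
from h import *
go(.5457,.3375,.082,-15.5)
```

```text
at [0.5449 0.3365 0.0808] ang -15.56 zaxis [ 6.e-04  2.e-04 -1.e+00] F [-0.55  0.21  1.98] w 0.0353 gf 30.0 t 14.7667 q6 0.69
turn -0.06 shift cm [ 0.12  0.05 -0.12]
```

Request:
apply_moves([
  [0,0,-0.3,0,0,0,20],
  [0,0,-0.7,0,0,0,20],
  [0,0,-1.2,0,0,0,20],
  [0,0,-1.5,0,0,0,20],
  [0,0,-1.8,0,0,0,20],
  [0,0,-2,0,0,0,20],
  [0,0,-2,0,0,0,20],
  [0,0,-2,0,0,0,20],
  [0,0,-1.5,0,0,0,20],
  [0,0,-1,0,0,0,20],
], grip_force=40)

```text
clock: 15.6
position: [0.5454, 0.3369, 0.2237]
orientation: [0.0, 0.796, 0.605, 0.002]
ft_force: [0.6, 0.5, -3.1]
gripper_width: 0.0356
gripper_force: 40.0
```

Run:
```python
from h import *
p,a=go(.5422,-.3126,.22,-5.6)
print(bot.get_state()['moment'])
```

```text
at [0.5454 0.3369 0.2237] ang -15.55 zaxis [ 0.0034  0.0016 -1.    ] F [ 0.59  0.5  -3.12] w 0.0356 gf 40.0 t 15.6 q6 0.69
turn -9.95 shift cm [-64.67   6.02   0.37]
[-0.04852905  0.01974758  0.00725502]
```

Request:
apply_moves([
  [0,0,0,0,0,-3,20],
  [0,0,0,0,0,-4,20],
  [0,0,0,0,0,-3,20],
  [-1,0.1,0,0,0,0,20],
  [-2,0.2,0,0,0,0,20],
  [-3,0.3,0,0,0,0,20],
  [-3,0.3,0,0,0,0,20],
  [-3,0.3,0,0,0,0,20],
  [-3,0.3,0,0,0,0,20],
  [-3,0.3,0,0,0,0,20],
])

```text
clock: 16.43
position: [0.5444, 0.1535, 0.2204]
orientation: [-0.0, 0.741, 0.671, -0.0]
ft_force: [0.2, -0.2, -2.0]
gripper_width: 0.0363
gripper_force: 40.0
```

Request:
apply_moves([
  [-3,0.3,0,0,0,0,20],
  [-3,0.3,0,0,0,0,20],
  [-3,0.3,0,0,0,0,20],
  [-3,0.3,0,0,0,0,20],
  [-3,0.3,0,0,0,0,20],
  [-3,0.3,0,0,0,0,20],
  [-3,0.3,0,0,0,0,20],
  [-3,0.3,0,0,0,0,20],
  [-2,0.2,0,0,0,0,20],
  [-1,0.1,0,0,0,0,20],
])

```text
clock: 17.27
position: [0.545, -0.119, 0.2205]
orientation: [0.0, 0.742, 0.67, -0.001]
ft_force: [0.5, 0.4, -1.7]
gripper_width: 0.0357
gripper_force: 40.0
```

Run:
```python
from h import *
p,a=go(.5422,-.3126,.22,-5.6)
```

```text
at [ 0.545  -0.119   0.2205] ang -5.82 zaxis [-5.0e-04 -1.2e-03 -1.0e+00] F [ 0.55  0.43 -1.66] w 0.0357 gf 40.0 t 17.2667 q6 -0.27
turn -0.22 shift cm [-19.29   1.61   0.05]
```

Request:
apply_moves([
  [-1.5,0.1,0,0,0,0,20],
  [-2.5,0.2,0,0,0,0,20],
  [-3,0.2,0,0,0,0,20],
  [-3,0.3,0,0,0,0,20],
  [-3,0.3,0,0,0,0,20],
  [-3,0.3,0,0,0,0,20],
  [-2,0.2,0,0,0,0,20],
  [-1,0,0,0,0,0,20],
  [-0.3,0,0,0,0,0,20],
  [0,0,0,0,0,0,20],
])

```text
clock: 18.1
position: [0.5427, -0.3091, 0.2201]
orientation: [-0.001, 0.741, 0.672, 0.0]
ft_force: [0.6, 0.5, -2.8]
gripper_width: 0.0355
gripper_force: 40.0
```

Request:
apply_moves([
  [0,0,1,0,0,0,20],
  [0,0,1,0,0,0,20],
  [0,0,1,0,0,0,20],
  [0,0,1,0,0,0,20],
  [0,0,0.5,0,0,0,20],
  [0,0,0,0,0,0,20],
  [0,0,0,0,0,0,20],
  [0,0,0,0,0,0,20],
  [0,0,0,0,0,0,20],
  [0,0,0,0,0,0,20],
])

```text
clock: 18.93
position: [0.5435, -0.3099, 0.1763]
orientation: [0.001, 0.741, 0.672, 0.0]
ft_force: [-0.2, -0.8, -2.3]
gripper_width: 0.036
gripper_force: 40.0
```

Run:
```python
from h import *
p,a=go(.5422,-.3126,.0808,-5.6)
ims=[]
for n,(a,b,c,d) in(('scene',(195,98,276,195)),('top',(270,180,370,252))):
    im,D=bot.snapshot(n); cv2.imwrite(f'pics/{n}3.png',im); np.save(f'{n}3.npy',D)
    ims.append(cv2.resize(im[b:d,a:c],(400,400),interpolation=cv2.INTER_CUBIC))
    U,V=np.meshgrid(np.arange(a,c),np.arange(b,d)); uv=np.c_[U.ravel(),V.ravel()]; dep=D[uv[:,1],uv[:,0]]
    P=pts(n,uv,dep); H=cv2.cvtColor(im,cv2.COLOR_BGR2HSV)[uv[:,1],uv[:,0]].astype(int)
    m=(dep>0)&(H[:,0]>=45)&(H[:,0]<=90)&(H[:,1]>90)
    print(n,'green',m.sum(),P[m].mean(0).round(4),P[m].max(0).round(4),P[m].min(0).round(4))
    w=(dep>0)&(P[:,2]>.13)&(P[:,2]<.152)&(H[:,2]>140)&(H[:,1]<40)
    if w.sum()>10: r=cv2.minAreaRect(P[w][:,:2].astype(np.float32)); print(n,'body top',w.sum(),np.round(r[0],4),np.round(r[1],4),round(r[2],1),np.median(P[w][:,2]).round(4))
cv2.imwrite('pics/c4.png',np.hstack(ims))
```

```text
at [ 0.5435 -0.3099  0.1763] ang -5.56 zaxis [ 0.0012 -0.001  -1.    ] F [-0.16 -0.8  -2.33] w 0.036 gf 40.0 t 18.9333 q6 -0.56
turn 0.04 shift cm [-0.29 -0.1   9.55]
scene green 126 [ 0.5996 -0.3095  0.145 ] [ 0.7554 -0.2388  0.3504] [ 0.462  -0.5356  0.031 ]
scene body top 104 [ 0.5439 -0.3061] [0.0319 0.1184] 84.4 0.1492<stdin>:10: RuntimeWarning: Mean of empty slice.
  ret = um.true_divide(
Traceback (most recent call last):
ValueError: zero-size array to reduction operation maximum which has no identity
```

In the scene view the carried pack is about 4 mm to +y of the lane centre, with the rack measured in that same camera. This agrees with the averaged target. I'll correct, then descend.

Request:
apply_moves([
  [-0.2,-0.1,0,0,0,0,20],
  [-0.15,0,0,0,0,0,20],
  [0,0,0.8,0,0,0,20],
  [0,0,0.8,0,0,0,20],
  [0,0,0.8,0,0,0,20],
  [0,0,0.8,0,0,0,20],
  [0,0,0.8,0,0,0,20],
  [0,0,0.5,0,0,0,20],
  [0,0,0,0,0,0,20],
  [0,0,0,0,0,0,20],
])

```text
clock: 19.87
position: [0.5415, -0.3126, 0.1298]
orientation: [-0.001, 0.741, 0.672, -0.0]
ft_force: [-0.4, 0.5, -2.6]
gripper_width: 0.0358
gripper_force: 40.0
```

Run:
```python
from h import *
p,a=go(.542,-.3133,.0808,-5.6)
ims=[]
for n,(a,b,c,d) in(('scene',(195,98,276,195)),('top',(270,180,370,252))):
    im,D=bot.snapshot(n)
    ims.append(cv2.resize(im[b:d,a:c],(400,400),interpolation=cv2.INTER_CUBIC))
    U,V=np.meshgrid(np.arange(a,c),np.arange(b,d)); uv=np.c_[U.ravel(),V.ravel()]; dep=D[uv[:,1],uv[:,0]]
    P=pts(n,uv,dep); H=cv2.cvtColor(im,cv2.COLOR_BGR2HSV)[uv[:,1],uv[:,0]].astype(int)
    w=(dep>0)&(P[:,2]>.094)&(P[:,2]<.112)&(H[:,2]>140)&(H[:,1]<40)
    if w.sum()>10: r=cv2.minAreaRect(P[w][:,:2].astype(np.float32)); print(n,'body top',w.sum(),np.round(r[0],4),np.round(r[1],4),round(r[2],1),np.median(P[w][:,2]).round(4))
cv2.imwrite('pics/c4.png',np.hstack(ims))
```

```text
at [ 0.5415 -0.3126  0.1298] ang -5.55 zaxis [-1.e-03  7.e-04 -1.e+00] F [-0.37  0.5  -2.6 ] w 0.0358 gf 40.0 t 19.8667 q6 -0.56
turn 0.05 shift cm [-0.06  0.06  4.9 ]
scene body top 132 [ 0.5418 -0.307 ] [0.0352 0.1202] 82.2 0.1034
```

View pics/c4.png

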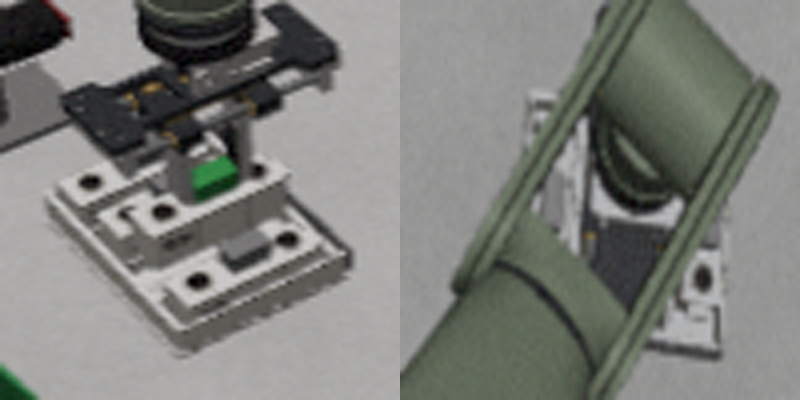

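The pack is upright over the empty lane at about (215,185) in the left crop. I'll shift 1.5 mm more toward −y and descend.

Request:
apply_moves([
  [-0.15,0,0,0,0,0,20],
  [0,0,0.5,0,0,0,20],
  [0,0,0.5,0,0,0,20],
  [0,0,0.5,0,0,0,20],
  [0,0,0.5,0,0,0,20],
  [0,0,0.4,0,0,0,20],
  [0,0,0.4,0,0,0,20],
  [0,0,0.4,0,0,0,20],
  [0,0,0.2,0,0,0,20],
  [0,0,0,0,0,0,20],
])

```text
clock: 20.8
position: [0.5412, -0.314, 0.0956]
orientation: [-0.001, 0.741, 0.672, -0.0]
ft_force: [-0.5, -0.1, -1.9]
gripper_width: 0.0356
gripper_force: 40.0
```

Run:
```python
from h import *
p,a=go(.542,-.3133,.0808,-5.6)
print(bot.get_state()['moment'])
```

```text
at [ 0.5412 -0.314   0.0956] ang -5.56 zaxis [-1.1e-03  8.0e-04 -1.0e+00] F [-0.54 -0.08 -1.87] w 0.0356 gf 40.0 t 20.8 q6 -0.57
turn 0.04 shift cm [0.08 0.07 1.48]
[-0.0536089   0.05638869 -0.08620214]
```

No contact, and the pack is below the divider tops. I'll lower it the rest of the way.

Request:
apply_moves([
  [0,0,0.3,0,0,0,20],
  [0,0,0.3,0,0,0,20],
  [0,0,0.3,0,0,0,20],
  [0,0,0.2,0,0,0,20],
  [0,0,0.1,0,0,0,20],
  [0,0,0.1,0,0,0,20],
  [0,0,0,0,0,0,20],
  [0,0,0,0,0,0,20],
  [0,0,0,0,0,0,20],
  [0,0,0,0,0,0,20],
])

```text
clock: 21.63
position: [0.5417, -0.3144, 0.0837]
orientation: [0.0, 0.741, 0.672, 0.0]
ft_force: [0.4, 0.5, -2.6]
gripper_width: 0.0357
gripper_force: 40.0
```

Request:
apply_moves([
  [0,0,0.1,0,0,0,20],
  [0,0,0.05,0,0,0,20],
  [0,0,0,0,0,0,20],
  [0,0,0,0,0,0,20],
  [0,0,0,0,0,0,20],
  [0,0,0,0,0,0,20],
  [0,0,0,0,0,0,20],
  [0,0,0,0,0,0,20],
  [0,0,0,0,0,0,20],
  [0,0,0,0,0,0,20],
])

```text
clock: 22.47
position: [0.5416, -0.3143, 0.082]
orientation: [0.0, 0.741, 0.672, -0.0]
ft_force: [-0.5, -0.6, -2.9]
gripper_width: 0.0355
gripper_force: 40.0
```

Request:
apply_moves([
  [0,0,0.1,0,0,0,20],
  [0,0,0.05,0,0,0,20],
  [0,0,0,0,0,0,20],
  [0,0,0,0,0,0,20],
  [0,0,0,0,0,0,20],
  [0,0,0,0,0,0,20],
  [0,0,0,0,0,0,20],
  [0,0,0,0,0,0,20],
  [0,0,0,0,0,0,20],
  [0,0,0,0,0,0,20],
])

```text
clock: 23.3
position: [0.5417, -0.3145, 0.0807]
orientation: [0.0, 0.741, 0.672, 0.0]
ft_force: [-1.1, 0.2, 2.0]
gripper_width: 0.0356
gripper_force: 40.0
```

The pack is on the floor: the force reversed at 0.0807, the same height as in the tray. I'll release and lift straight up.

Request:
apply_moves([
  [0,0,0,0,0,0,45],
  [0,0,0,0,0,0,58],
  [0,0,0,0,0,0,58],
  [0,0,0,0,0,0,58],
  [0,0,0,0,0,0,58],
  [0,0,-0.5,0,0,0,58],
  [0,0,-1,0,0,0,58],
  [0,0,-2,0,0,0,58],
  [0,0,-3,0,0,0,58],
  [0,0,-3,0,0,0,58],
])

```text
clock: 24.13
position: [0.541, -0.3139, 0.1764]
orientation: [-0.001, 0.741, 0.672, -0.0]
ft_force: [0.9, 0.3, 0.9]
gripper_width: 0.0549
gripper_force: 0.0
```

Request:
apply_moves([
  [0,0,-2,0,0,0,58],
  [3,-1,0,0,0,0,58],
  [3.5,-1.5,0,0,0,0,58],
  [3.5,-1.5,0,0,0,0,58],
  [3.5,-1.5,0,0,0,0,58],
  [3.5,-1.5,0,0,0,0,58],
  [3.5,-1,0,0,0,0,58],
  [2,0,0,0,0,0,58],
  [0,0,0,0,0,0,58],
  [0,0,0,0,0,0,58],
])

```text
clock: 24.97
position: [0.4842, -0.0821, 0.1967]
orientation: [0.001, 0.74, 0.673, 0.0]
ft_force: [0.9, -0.4, 0.6]
gripper_width: 0.0543
gripper_force: 0.0
```

Run:
```python
from h import *
p,a=go(.542,-.3133,.0808,-5.6)
ims=[]
for n,(a,b,c,d) in(('scene',(195,110,276,191)),('top',(285,180,365,260))):
    im,D=bot.snapshot(n)
    ims.append(cv2.resize(im[b:d,a:c],(300,300),interpolation=cv2.INTER_CUBIC))
    if n=='scene': e=cv2.resize(im[100:300,200:400],(300,300))
    U,V=np.meshgrid(np.arange(a,c),np.arange(b,d)); uv=np.c_[U.ravel(),V.ravel()]; dep=D[uv[:,1],uv[:,0]]
    P=pts(n,uv,dep); yaw=np.radians(-5.6); R2=np.array([[np.cos(yaw),np.sin(yaw)],[-np.sin(yaw),np.cos(yaw)]]); q=(P[:,:2]-[.54,-.335])@R2.T
    w=(dep>0)&(P[:,2]>.046)&(P[:,2]<.064)
    for ly in(-.0675,-.0225,.0225,.0675):
        s=w&(abs(q[:,1]-ly)<.024); v=np.percentile(q[s],[3,97],axis=0); print(n,ly,'mid',v.mean(0).round(4),'z',np.median(P[s][:,2]).round(4))
cv2.imwrite('pics/c5.png',np.hstack(ims+[e])[:, :800])
```

```text
at [ 0.4842 -0.0821  0.1967] ang -5.42 zaxis [ 0.002  -0.0013 -1.    ] F [ 0.9  -0.38  0.62] w 0.0543 gf 0.0 t 24.9667 q6 -0.25
turn 0.18 shift cm [-22.45   8.01  11.59]
scene -0.0675 mid [ 0.0082 -0.066 ] z 0.0543
scene -0.0225 mid [ 0.0036 -0.0192] z 0.0543
scene 0.0225 mid [0.0006 0.0255] z 0.0541
scene 0.0675 mid [0.0023 0.0699] z 0.0542
top -0.0675 mid [ 0.0069 -0.0684] z 0.056
top -0.0225 mid [ 0.0025 -0.0219] z 0.0558
top 0.0225 mid [0.0013 0.0213] z 0.0563
top 0.0675 mid [0.0023 0.0643] z 0.0558
```

View pics/c5.png

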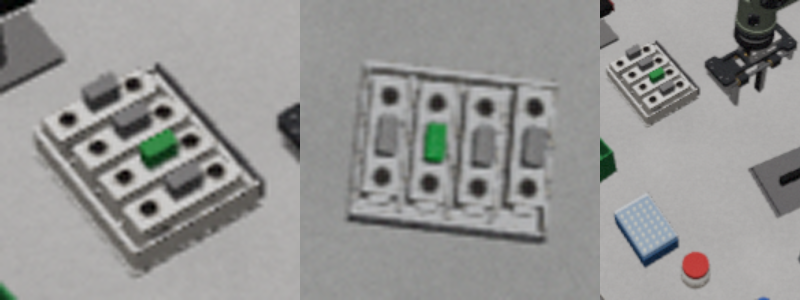

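The crops show the green pack seated in the empty lane at the same height as its neighbours and within about 1–3 mm of centre. Its tab is on the −x (bar) side. The cover lies flat on the bench, and the robot touches nothing.

```bash
python3 -c "
from workcell import bot
print(bot.close_job())"
```

```text
the job is handed in; nothing more can be done
None
```

The job is handed in: the cover lies flat on the bench, rib up, and the green pack is seated in the rack's empty lane with its tab facing the same way as its neighbours'; I got no verdict back from the judging.

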